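# Load the stain caddy with the three tall stain bottles

### The arm

A 6-joint arm with a two-finger parallel gripper is mounted at the origin on a cart in front of the work surface, level with it; the furniture and walls round the work are solid. World frame = base frame: x ahead of the robot, y to its left, z up, the work surface at z = 0. Lengths are in m, angles in rad, forces in N, time in s.
With the tool pointing down it reaches from about 0.35 to 0.975 m from the base axis. Payload 17.4 kg.
Tool frame: the origin (TCP) lies midway between the tips of the shut fingers; the grasp point (between the pads) lies 19 mm behind it (manip.grip_depth is the distance from the TCP to the grasp point, in m); x points along the fingers, z is the direction in which the jaws open and shut, and the axes are right-handed (so a half turn about x gives the same grasp; the last joint's range is limited). The gripper opens to 85 mm and grips with 20 to 120 N. Pads are 22 mm wide; open, the fingers measure 114 mm over their backs; the gripper's body (76 mm by 85 mm) begins 54 mm behind the grasp point. The pads swing forward as they close: fully open they stand 13 mm farther back than shut.
Start: joints at [-1.377, 0.116, 1.442, -0, 1.584, -0.038], TCP at [0.155, -0.657, 0.202] pointing down, gripper open.
Joint ranges: [-2.83, 2.83], [-0.83, 2.19], [0.07, 2.5], [-1.14, 4.28], [0.01, 3], [-2.97, 2.97]. Speed limits (rad/s): [1.89, 1.89, 2.22, 3.14, 3.14, 3.14].

### API

Orientations are given as a unit quaternion [x, y, z, w].
In Python, from cell import manip gives the robot as it stands. The module is installed in compiled form; this text tells all that it offers.
- The arm moves only by the shell command python3 -m crank 'ROWS' [OPENING] [FORCE]. ROWS is JSON, a list of rows, each an object of numbers: "tx", "ty", "tz": the shift along the tool's x, y, z in cm; "twist": the turn about the tool's x in units of 8 degrees (1.0 is 8 degrees). A call has 1 to 10 rows; each row is the pose to reach, as a shift and turn from the pose commanded when the call began, along the tool's axes at that moment; what a row does not reach only later rows make up. A row lasts 1/10 s, in which the tool goes at most 50 mm and 8.59 degrees, less where a joint would pass 70% of its speed; a pose out of reach is approached as far as the arm can. A call with a gripper value outside its range is refused whole. OPENING is the opening, from -1 (shut) to 1 (fully open), so that 0 is half open, set as the call begins (- or left out, the last holds). The fingers move at their own pace and stop on an object; FORCE is the grip in N (left out, the last holds). Time passes only in rows, so rows that repeat a pose let the fingers close. It gives the time, the measured TCP pose, the force and the opening at its end, in the units of the state.
- manip.get_state(): the state, without advancing time (a new reading comes with each control period).
- manip.get_image(name): name is "side" or "top"; returns a dict with "pixels" (384x512x3 uint8, red, green, blue), "range_z" (384x512 float32, m along the optical axis (not along the pixel's ray), 0 where there is no reading), "camera_matrix" (3x3 intrinsics, pixels), "view" (4x4, takes a point from world to camera coordinates). Camera axes: x right, y down, z forward; pixel columns grow to the right and rows downward; lengths in m; the calibration is good to about 2 mm. A picture is of the moment at which its call begins.
- manip.sign_off(): hands the job in, once; it reports no verdict.
Trained networks look in a picture, given as the dict that the camera call returned (one of the last four; its "shot" number tells which), for a name from the list of things; names that differ only in an ending like _2 or _b are one class to them, and where a whole thing is asked for, a point or a joint stands for the part that bears it (a point fixed in the world has none). Each returns a list of dicts, best first, with "score" (0 to 1); they miss things now and then, are a little off and sometimes report something else, mostly with a low value. They report only what shows in the picture. A call takes as long as a camera call.
- manip.cut_out(query, picture): "mask" (384x512 bool, what is visible of it) and "rect" ([centre column, centre row, width, height] in pixels, round what is visible of it).
The state is a dict: "time_s": time; "joints": joint angles; "joint_velocities": joint speeds; "joint_torque": joint torques, N m; "eef_pos": TCP position; "tool_rot": TCP orientation; "contact_force": force on the tool from outside, world axes, zero at the start; "torque": the same for the moment, N m; "grip_width": finger opening in m.
Only numpy, scipy, OpenCV 4.12 (cv2) and the standard library are available. Lean on these libraries where they do the work, as an engineer would, in place of code of your own. Each camera call takes 0.05 s, during which the arm holds its last target. There are 200 camera calls.

### The job

Put the three tall stain bottles upright into the grey caddy, each in the bay whose mat has the colour of its label (purple, green, red), setting them down rather than dropping them. Leave the two small dropper bottles, which look alike but do not belong in the caddy, standing where they are.

Things in the scene. Friction and masses are not known exactly. Their poses are not given: they have to be found in the camera images.
- caddy: Heavy grey open caddy that cannot be shifted, 66 x 252 x 30 mm, plus a low steel grip at each short end. Four square bays in a row along its y axis, centres at y = -93, -31, +31, +93 mm, each 58 mm square inside; walls 4 mm thick, rims 30 mm high, bay floors 5 mm high. Origin: centre of its underside.
- mat_purple: Fixed purple square mat, 52 x 52 x 2 mm, lying on the floor of one caddy bay, with a purple tongue folded over the bay's front rim (to 32 mm height, 30 mm wide). It marks which bay this is. Origin: centre of the mat's underside, 5 mm above the counter, at the bay's centre; its axes are parallel to the caddy's. The mats lie in any order.
- mat_green: Fixed green square mat, 52 x 52 x 2 mm, lying on the floor of one caddy bay, with a green tongue folded over the bay's front rim (to 32 mm height, 30 mm wide). It marks which bay this is. Origin: centre of the mat's underside, 5 mm above the counter, at the bay's centre; its axes are parallel to the caddy's. The mats lie in any order.
- mat_red: Fixed red square mat, 52 x 52 x 2 mm, lying on the floor of one caddy bay, with a red tongue folded over the bay's front rim (to 32 mm height, 30 mm wide). It marks which bay this is. Origin: centre of the mat's underside, 5 mm above the counter, at the bay's centre; its axes are parallel to the caddy's. The mats lie in any order.
- mat_white: Fixed white square mat, 52 x 52 x 2 mm, lying on the floor of one caddy bay, with a white tongue folded over the bay's front rim (to 32 mm height, 30 mm wide). It marks which bay this is. Origin: centre of the mat's underside, 5 mm above the counter, at the bay's centre; its axes are parallel to the caddy's. The mats lie in any order. The white bay is the spare one.
- bottle_purple: Tall round dropper bottle with a purple label, dark violet glass and a black cap and dropper bulb; 38 mm diameter, straight-sided from 2 to 51 mm height, shoulder narrowing to 20 mm at 67 mm, cap 25 mm across to 74 mm, bulb 16 mm across, 96 mm high over the bulb, about 70 g. Stands upright on the counter. Origin: centre of its underside, z axis up.
- bottle_green: Tall round dropper bottle with a dark green label band, brown glass and a reddish-brown cap and bulb (the only tall brown one); 38 mm diameter, straight-sided from 2 to 51 mm height, shoulder narrowing to 20 mm at 67 mm, cap 25 mm across to 74 mm, bulb 16 mm across, 96 mm high over the bulb, about 70 g. Stands upright on the counter. Origin: centre of its underside, z axis up.
- bottle_red: Tall round dropper bottle with a red label, dark red glass, a bright red cap collar and a black bulb; 38 mm diameter, straight-sided from 2 to 51 mm height, shoulder narrowing to 20 mm at 67 mm, cap 25 mm across to 74 mm, bulb 16 mm across, 96 mm high over the bulb, about 70 g. Stands upright on the counter. Origin: centre of its underside, z axis up.
- oil_bottle: Look-alike: small brown dropper bottle with a reddish-orange label and a black cap and tip, only 27 mm across and 59 mm high, standing upright. Origin: centre of its underside.
- cream_bottle: Look-alike: small cream-coloured dropper bottle with a yellow-brown cap and tip, only 26 mm across and 56 mm high, standing upright. Origin: centre of its underside.

How it is judged:
At the end, for the whole second after the job is handed in: Each tall bottle stands upright (within 0.12 rad) on the floor of the bay with the mat of its label's colour (underside below 14 mm, within 16 mm of the mat's centre), released and at rest; the two small bottles stand upright within 25 mm of where they stood (horizontal distance between bottle_purple and mat_purple below 0.016 m and height (world z) of each of bottle_purple, bottle_green, bottle_red below 0.014 m and angle between each of bottle_purple, bottle_green, bottle_red, oil_bottle, cream_bottle's own z axis and vertical below 0.12 rad and linear speed of each of bottle_purple, bottle_green, bottle_red below 0.02 m/s and contact force between each of bottle_purple, bottle_green, bottle_red and the fingers below 0.1 N and horizontal distance between bottle_green and mat_green below 0.016 m and horizontal distance between bottle_red and mat_red below 0.016 m and distance of each of oil_bottle, cream_bottle from where it was at the start of the episode below 0.025 m); the robot touches nothing.
It fails at once if the purple-labelled bottle is dropped into the caddy (falls at more than 0.7 m/s over it) (horizontal distance between bottle_purple and caddy below 0.15 m and height (world z) of bottle_purple below 0.04 m and linear speed of bottle_purple above 0.7 m/s).
It fails at once if the green-labelled bottle is dropped into the caddy (falls at more than 0.7 m/s over it) (horizontal distance between bottle_green and caddy below 0.15 m and height (world z) of bottle_green below 0.04 m and linear speed of bottle_green above 0.7 m/s).
It fails at once if the red-labelled bottle is dropped into the caddy (falls at more than 0.7 m/s over it) (horizontal distance between bottle_red and caddy below 0.15 m and height (world z) of bottle_red below 0.04 m and linear speed of bottle_red above 0.7 m/s).
It fails at once if the small look-alike oil_bottle is moved more than 25 mm or tipped over (distance of oil_bottle from where it was at the start of the episode above 0.025 m or angle between oil_bottle's own z axis and vertical above 0.35 rad).
It fails at once if the small look-alike cream_bottle is moved more than 25 mm or tipped over (distance of cream_bottle from where it was at the start of the episode above 0.025 m or angle between cream_bottle's own z axis and vertical above 0.35 rad).
It also fails if it takes over 88 s, if anything falls off the work surface, if the arm or the gripper's body presses on something with over 40 N, if the wrist force passes 120 N, or if a joint passes its speed limit or range.

## Working session

There is one attempt and no reset: what is moved stays moved. The work goes in short steps, Python scripts to look and compute and a shell command to move; the robot and the scene stay as the last step left them, time stands still between calls to the robot, and variables do not carry over. Pictures are saved under pics/ and viewed, about 12 in all and at most 16, crops included, and the job is handed in when it is done.

```bash
mkdir -p pics; cat > h.py <<'E'
import numpy as np, cv2
from cell import manip
def pts(im,mask=None):
    z=im["range_z"];K=np.array(im["camera_matrix"]);V=np.array(im["view"])
    m=(z>0) if mask is None else (mask&(z>0))
    r,c=np.nonzero(m);d=z[r,c]
    P=np.stack([(c-K[0,2])/K[0,0]*d,(r-K[1,2])/K[1,1]*d,d],1)
    return (P-V[:3,3])@V[:3,:3]
def save(im,n): cv2.imwrite("pics/"+n,im["pixels"][:,:,::-1])
E
cat > look.py <<'E'
from h import *
import sys
T=sys.argv[1]
names=["bottle_purple","bottle_green","bottle_red","oil_bottle","cream_bottle","caddy","mat_purple","mat_green","mat_red","mat_white"]
for cam in ("top","side"):
    im=manip.get_image(cam); save(im,f"{T}_{cam}.png")
    V=np.array(im["view"]);print(cam,"campos",np.round(-V[:3,:3].T@V[:3,3],3))
    for n in names:
        for o in manip.cut_out(n,im)[:2]:
            P=pts(im,o["mask"])
            if len(P)<5: continue
            lo,hi=np.percentile(P,[3,97],axis=0)
            print(n,round(o["score"],2),np.round(o["rect"]),len(P),"lo",lo.round(3),"hi",hi.round(3),"mid",((lo+hi)/2).round(3)[:2])
E
python3 look.py a; python3 -c "
from cell import manip;s=manip.get_state()
for k in s:print(k,s[k])
print(manip.grip_depth)"
```

```text
top campos [0.349 0.004 1.379]
bottle_purple 0.59 [340. 213.  13.  11.] 156 lo [ 0.467 -0.293  0.006] hi [ 0.5   -0.262  0.096] mid [ 0.484 -0.277]
bottle_green 0.58 [297. 228.  15.  16.] 134 lo [ 0.419 -0.161  0.025] hi [ 0.452 -0.128  0.096] mid [ 0.435 -0.144]
bottle_red 0.45 [254. 215.  10.  16.] 139 lo [ 0.458 -0.031  0.004] hi [0.493 0.002 0.097] mid [ 0.475 -0.014]
bottle_red 0.24 [258. 169.  93.  28.] 750 lo [ 0.585 -0.167  0.001] hi [0.656 0.11  0.033] mid [ 0.62  -0.028]
oil_bottle 0.48 [195. 227.  12.   9.] 70 lo [0.418 0.152 0.022] hi [0.442 0.176 0.055] mid [0.43  0.164]
cream_bottle 0.46 [150. 207.  11.   9.] 69 lo [0.484 0.296 0.003] hi [0.504 0.318 0.052] mid [0.494 0.307]
caddy 0.79 [258. 169.  88.  27.] 543 lo [ 0.587 -0.163  0.001] hi [0.657 0.1   0.033] mid [ 0.622 -0.032]
mat_purple 0.8 [228. 174.  14.  16.] 278 lo [0.58  0.039 0.002] hi [0.639 0.086 0.032] mid [0.61  0.063]
mat_green 0.78 [250. 172.  20.  20.] 304 lo [ 0.584 -0.022  0.001] hi [0.643 0.026 0.032] mid [0.614 0.002]
mat_red 0.83 [269. 169.  17.  19.] 274 lo [ 0.588 -0.085  0.001] hi [ 0.644 -0.035 
[... 1466 characters left out ...]
 0.032] mid [ 0.616 -0.069]
mat_white 0.52 [240. 162.  24.  12.] 172 lo [ 0.591 -0.152  0.004] hi [ 0.651 -0.093  0.031] mid [ 0.621 -0.123]
time_s 1.1
joints [-1.37679770e+00  1.15979548e-01  1.44161632e+00  9.40846658e-06
  1.58401328e+00 -3.77837862e-02]
joint_velocities [-0.00024987 -0.00089323  0.00109612 -0.00093502  0.00086069 -0.00034138]
joint_torque [ 5.27258599e-04 -7.31760979e+01 -6.32637191e+01 -9.07432695e-05
  6.94628889e-04 -1.24088285e-05]
eef_pos [ 0.15505966 -0.65694194  0.20170679]
tool_rot [ 0.43883636  0.55446434 -0.43882373  0.5544598 ]
contact_force [-0.1890065  -0.02188643  0.36258892]
torque [-0.0004519  -0.0289055  -0.01836726]
grip_width 0.08532075005301712
0.0187
```

```bash
cat > m.py <<'E'
from h import *
from scipy.spatial.transform import Rotation as R
from scipy.optimize import minimize, least_squares
im={c:manip.get_image(c) for c in("top","side")}
for n in ["bottle_purple","bottle_green","bottle_red"]:
    for c in im:
        o=manip.cut_out(n,im[c])[0];P=pts(im[c],o["mask"])
        b=P[(P[:,2]>.078)];B=P[(P[:,2]>.008)&(P[:,2]<.05)]
        f=least_squares(lambda p:np.hypot(*(B[:,:2]-p).T)-.019,np.median(P[:,:2],0)+np.array([0,-.01 if c=="side" else 0]),loss="soft_l1",f_scale=.002).x if len(B)>20 else None
        t=P[P[:,2]>.092]
        print(n,c,"bulb",np.round((b.min(0)+b.max(0))[:2]/2,4),len(b),"top",np.round(np.mean(t[:,:2],0),4) if len(t) else None,len(t),"bodyfit",f)
# caddy: rim points
Q=[]
for c in im:
    P=pts(im[c]); s=(abs(P[:,0]-.618)<.06)&(abs(P[:,1]+.03)<.16)&(P[:,2]>.026)&(P[:,2]<.0315); Q.append(P[s])
    q=P[s][:,:2]; r=cv2.minAreaRect((q*1000).astype(np.float32)); print(c,len(q),r)
q=np.vstack(Q)[:,:2]
mats={"purple":(.610,.063),"white":(.621,-.124)}
s=manip.get_state(); A=R.from_quat(s["tool_rot"]).as_matrix(); print("axes cols\n",A.round(3))
E
python3 m.py
```

```text
bottle_purple top bulb [ 0.4847 -0.2803] 28 top [ 0.4851 -0.2806] 17 bodyfit [ 0.48545131 -0.28128917]Traceback (most recent call last):
  File "m.py", line 7, in <module>
    o=manip.cut_out(n,im[c])[0];P=pts(im[c],o["mask"])
      ~~~~~~~~~~~~~~~~~~~~~~^^^
IndexError: list index out of range
```

View pics/a_top.png

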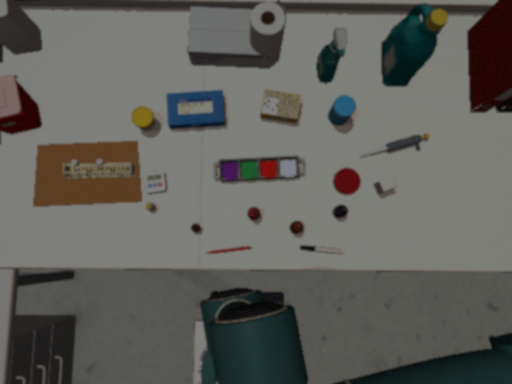

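View pics/a_side.png

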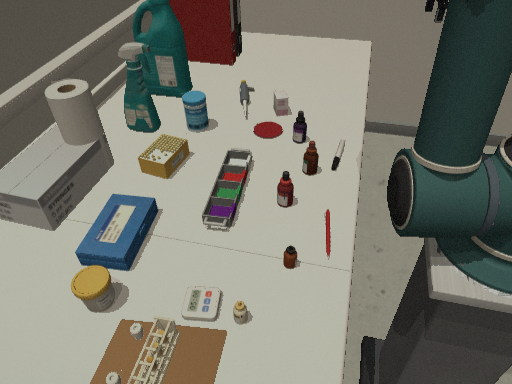

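The top view shows the caddy at (259,169) with purple, green, red, white from left to right. The tall bottles are at (340,212) purple, (297,228) green and (254,214) red, and the small ones at (196,228) and (151,207). The side view agrees: purple (299,128), green (311,160), red (286,190).

```bash
sed -i 's/        o=manip.cut_out(n,im\[c\])\[0\];P/        O=manip.cut_out(n,im[c])\n        if not O: continue\n        o=O[0];P/' m.py; python3 m.py
```

```text
bottle_purple side bulb [ 0.4838 -0.278 ] 33 top [ 0.4837 -0.2786] 7 bodyfit [ 0.48528063 -0.28371737]
bottle_green top bulb [ 0.4344 -0.147 ] 21 top [ 0.4352 -0.1456] 14 bodyfit None
bottle_green side bulb [ 0.4348 -0.1446] 44 top [ 0.4343 -0.1458] 12 bodyfit [ 0.43474569 -0.14823655]
bottle_red top bulb [ 0.4763 -0.0139] 23 top [ 0.4758 -0.0141] 15 bodyfit None
bottle_red side bulb [ 0.476  -0.0133] 53 top [ 0.4752 -0.0142] 21 bodyfit [ 0.47617478 -0.01653446]
top 294 ((619.5670166015625, -28.899429321289062), (68.40729522705078, 285.15252685546875), 3.684797763824463)
side 506 ((619.413330078125, -30.0460205078125), (68.5356216430664, 281.6405334472656), 3.600208282470703)
axes cols
 [[ 0.     0.973  0.23 ]
 [-0.     0.23  -0.973]
 [-1.     0.     0.   ]]
```

```bash
cat > d.py <<'E'
# usage: d.py x y z [jaw yaw deg] -> tool-frame shift in cm and twist units
from h import *
import sys
from scipy.spatial.transform import Rotation as R
s=manip.get_state();A=R.from_quat(s["tool_rot"]).as_matrix()
t=np.array([float(v) for v in sys.argv[1:4]])
print("tx,ty,tz cm",((t-s["eef_pos"])@A*100).round(2))
yaw=np.degrees(np.arctan2(A[1,2],A[0,2]));g=float(sys.argv[4]) if len(sys.argv)>4 else 3.65
print("yaw",yaw.round(2),"twist",round(-(g-yaw)/8,3),"tilt x",A[:,0].round(3),"t",s["time_s"],"pos",s["eef_pos"].round(4),"w",s["grip_width"],"F",s["contact_force"].round(1))
E
python3 d.py .485 -.281 .15
```

```text
tx,ty,tz cm [  5.17  40.75 -29.01]
yaw -76.72 twist -10.046 tilt x [ 0. -0. -1.] t 1.7 pos [ 0.1551 -0.657   0.2017] w 0.08495887340234623 F [ 0.   0.1 -0.7]
```

```bash
python3 -m crank '[{"tx":1,"ty":3,"tz":-2,"twist":-0.7},{"tx":2,"ty":7,"tz":-5,"twist":-1.7},{"tx":3,"ty":11,"tz":-8,"twist":-2.7},{"tx":4,"ty":15,"tz":-11,"twist":-3.7},{"tx":4,"ty":19,"tz":-14,"twist":-4.7},{"tx":4,"ty":23,"tz":-17,"twist":-5.7},{"tx":4,"ty":27,"tz":-20,"twist":-6.7},{"tx":4,"ty":31,"tz":-23,"twist":-7.7},{"tx":4.5,"ty":35,"tz":-26,"twist":-8.7},{"tx":5,"ty":38,"tz":-28,"twist":-9.7}]' 1 30; python3 d.py .485 -.281 .14
```

```text
time_s: 2.7
eef_pos: [0.4619, -0.2949, 0.1521]
tool_rot: [-0.008, 0.707, 0.008, 0.707]
contact_force: [-0.3, 0.0, 0.7]
grip_width: 0.0857
tx,ty,tz cm [1.21 1.34 2.34]
yaw 1.26 twist -0.299 tilt x [ 0.001 -0.    -1.   ] t 2.7 pos [ 0.4619 -0.2949  0.1521] w 0.08565851628417273 F [-0.3  0.   0.7]
```

```bash
python3 -m crank '[{"tx":1.2,"ty":1.3,"tz":2.3,"twist":-0.3},{"tx":1.2,"ty":1.3,"tz":2.3,"twist":-0.3},{"tx":1.2,"ty":1.3,"tz":2.3,"twist":-0.3},{"tx":1.2,"ty":1.3,"tz":2.3,"twist":-0.3}]' ; python3 d.py .485 -.281 .027
```

```text
time_s: 3.1
eef_pos: [0.483, -0.2844, 0.1401]
tool_rot: [-0.02, 0.707, 0.02, 0.707]
contact_force: [0.5, 0.4, -0.1]
grip_width: 0.0851
tx,ty,tz cm [11.31  0.33  0.22]
yaw 3.21 twist -0.055 tilt x [ 0. -0. -1.] t 3.1 pos [ 0.483  -0.2844  0.1401] w 0.08511650160175348 F [ 0.5  0.4 -0.1]
```

```bash
python3 -m crank '[{"tx":1.5,"ty":0.3,"tz":0.2},{"tx":3.5,"ty":0.3,"tz":0.2},{"tx":5.5,"ty":0.3,"tz":0.2},{"tx":7.5,"ty":0.3,"tz":0.2},{"tx":9,"ty":0.3,"tz":0.2},{"tx":10,"ty":0.3,"tz":0.2},{"tx":10.8,"ty":0.3,"tz":0.2},{"tx":11.3,"ty":0.3,"tz":0.2},{"tx":11.3,"ty":0.3,"tz":0.2},{"tx":11.3,"ty":0.3,"tz":0.2}]'; python3 d.py .485 -.281 .027
```

```text
tx,ty,tz cm [11.31  0.33  0.22]
yaw 3.21 twist -0.055 tilt x [ 0. -0. -1.] t 3.1 pos [ 0.483  -0.2844  0.1401] w 0.08511650160175348 F [ 0.5  0.4 -0.1]schema error: expected keys tx, ty, tz, twist
```

```bash
python3 -m crank '[{"tx":0},{"tx":0},{"tx":0},{"tx":0},{"tx":0},{"tx":0},{"tx":0},{"tx":0}]' -1 30; python3 d.py .485 -.281 .14; python3 -c "
from h import *
im=manip.get_image('side');cv2.imwrite('pics/b.png',cv2.resize(im['pixels'][60:260,200:440,::-1],None,fx=3,fy=3))"
```

```text
tx,ty,tz cm [0.01 0.32 0.22]
yaw 3.21 twist -0.055 tilt x [ 0. -0. -1.] t 3.1 pos [ 0.483  -0.2844  0.1401] w 0.08511650160175348 F [ 0.5  0.4 -0.1]schema error: expected keys tx, ty, tz, twist
```

View pics/b.png

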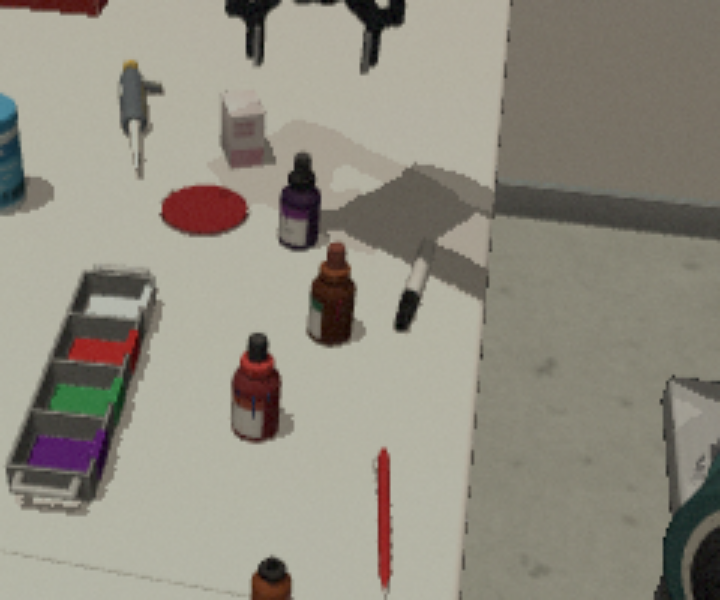

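Both calls were refused because every row needs all four keys, so nothing moved. The picture shows the open gripper (250–400, 40) above and behind the purple bottle (300,210), with every bottle still standing.

```bash
python3 -m crank '[{"tx":1.5,"ty":0.3,"tz":0.2,"twist":0},{"tx":3.5,"ty":0.3,"tz":0.2,"twist":0},{"tx":5.5,"ty":0.3,"tz":0.2,"twist":0},{"tx":7.5,"ty":0.3,"tz":0.2,"twist":0},{"tx":9,"ty":0.3,"tz":0.2,"twist":0},{"tx":10,"ty":0.3,"tz":0.2,"twist":0},{"tx":10.8,"ty":0.3,"tz":0.2,"twist":0},{"tx":11.3,"ty":0.3,"tz":0.2,"twist":0},{"tx":11.3,"ty":0.3,"tz":0.2,"twist":0},{"tx":11.3,"ty":0.3,"tz":0.2,"twist":0}]'; python3 d.py .485 -.281 .027
```

```text
time_s: 4.15
eef_pos: [0.4854, -0.2809, 0.0272]
tool_rot: [-0.02, 0.707, 0.02, 0.707]
contact_force: [-0.4, 0.3, 0.8]
grip_width: 0.0855
tx,ty,tz cm [ 0.02 -0.01 -0.04]
yaw 3.28 twist -0.046 tilt x [ 0.001 -0.    -1.   ] t 4.15 pos [ 0.4854 -0.2809  0.0272] w 0.08545115489857245 F [-0.4  0.3  0.8]
```

```bash
python3 -m crank '[{"tx":0,"ty":0,"tz":0,"twist":0},{"tx":0,"ty":0,"tz":0,"twist":0},{"tx":0,"ty":0,"tz":0,"twist":0},{"tx":0,"ty":0,"tz":0,"twist":0},{"tx":0,"ty":0,"tz":0,"twist":0},{"tx":0,"ty":0,"tz":0,"twist":0},{"tx":0,"ty":0,"tz":0,"twist":0},{"tx":0,"ty":0,"tz":0,"twist":0}]' -1 30; python3 d.py .485 -.281 .14; python3 -c "
from h import *
im=manip.get_image('side');cv2.imwrite('pics/c.png',cv2.resize(im['pixels'][60:260,200:440,::-1],None,fx=3,fy=3))"
```

```text
time_s: 4.95
eef_pos: [0.4853, -0.2808, 0.027]
tool_rot: [-0.02, 0.707, 0.02, 0.707]
contact_force: [-1.7, 1.1, 5.8]
grip_width: 0.0279
tx,ty,tz cm [-11.3   -0.03  -0.03]
yaw 3.28 twist -0.046 tilt x [ 0. -0. -1.] t 4.95 pos [ 0.4853 -0.2808  0.027 ] w 0.02794140908859014 F [-1.7  1.1  5.8]
```

View pics/c.png

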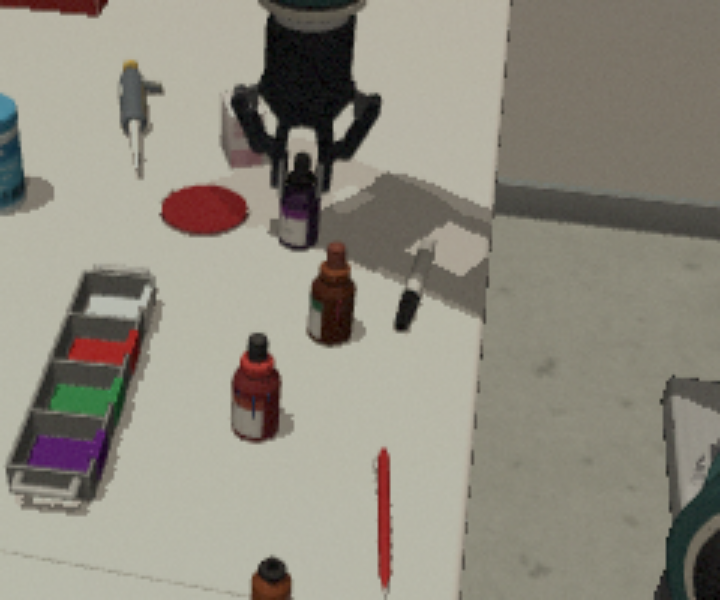

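The pads closed to 28 mm rather than 38 mm, so they are on the sloping shoulder. The picture agrees, with the fingertips at about (320,190), near the top of the body. I'll measure the tip height now.

```bash
cat > tip.py <<'E'
from h import *
for c in("side","top"):
    im=manip.get_image(c);P=pts(im)
    s=manip.get_state();e=s["eef_pos"]
    q=P-e; k=(abs(q[:,1])<.03)&(abs(q[:,0])<.07)&(P[:,2]>.012)&(P[:,2]<.14)
    q=q[k];z=P[k][:,2]
    print(c,"z, x-lo, x-hi, n, (rel TCP, mm)")
    for a in np.arange(.012,.12,.006):
        m=(z>=a)&(z<a+.006)
        if m.sum(): print(round(a*1000),(q[m,0].min()*1000).round(1),(q[m,0].max()*1000).round(1),"y",(q[m,1].min()*1000).round(1),(q[m,1].max()*1000).round(1),m.sum())
print(s["grip_width"],s["contact_force"].round(1))
E
python3 tip.py
```

```text
side z, x-lo, x-hi, n, (rel TCP, mm)
12 -18.6 16.0 y 1.7 22.3 23
18 -18.1 16.1 y 1.4 18.7 25
24 -17.7 16.6 y 3.3 17.7 24
30 -19.2 17.1 y -3.3 20.4 22
36 -19.2 17.4 y 0.1 19.1 28
42 -19.1 17.7 y 1.8 16.1 19
48 -19.0 18.4 y -0.3 18.4 29
54 -17.3 19.5 y -2.8 15.5 41
60 -26.9 23.1 y -4.8 14.7 26
66 -26.8 25.7 y -11.5 14.0 44
72 -27.7 26.6 y -6.0 12.4 40
78 -27.8 26.2 y -1.7 15.5 28
84 -28.1 27.0 y -5.6 17.8 35
90 -27.7 26.8 y -3.9 16.0 36
96 -43.9 32.7 y -4.2 16.2 28
102 -46.2 42.6 y -8.7 17.1 46
108 -48.6 48.7 y -7.3 17.2 68
114 -51.0 48.8 y -9.9 17.5 39
top z, x-lo, x-hi, n, (rel TCP, mm)
24 -17.3 -14.5 y 7.0 10.8 2
36 -15.3 -12.3 y 9.6 12.8 2
48 -13.7 -7.6 y 12.4 12.8 3
54 -11.2 -5.1 y 7.3 10.8 4
66 -27.1 -15.3 y 4.3 13.4 5
72 -27.6 -18.6 y 8.6 14.1 2
84 -19.9 -16.8 y 13.9 14.2 2
96 -26.5 -23.7 y 13.1 13.5 2
102 -38.6 -27.0 y 6.7 14.5 6
108 -45.1 -27.3 y -0.7 13.9 14
114 -39.8 -24.9 y 7.9 14.9 4
0.02783555422683656 [-2.7  0.4  4.5]
```

```bash
python3 -m crank '[{"tx":0,"ty":0,"tz":0,"twist":0},{"tx":0,"ty":0,"tz":0,"twist":0},{"tx":0,"ty":0,"tz":0,"twist":0},{"tx":0,"ty":0,"tz":0,"twist":0},{"tx":0,"ty":0,"tz":0,"twist":0}]' 1 30; python3 - <<'E'
from h import *
im=manip.get_image('side');P=pts(im);e=manip.get_state()["eef_pos"]
q=(P-e)*1000
def show(k,l):
    print(l)
    for a in range(-24,150,6):
        m=k&(q[:,2]>=a)&(q[:,2]<a+6)
        if m.sum(): print(" rel z",a,"n",m.sum(),"x",q[m,0].min().round(),q[m,0].max().round(),"y",q[m,1].min().round(),q[m,1].max().round())
k=abs(q[:,1])<50
show(k&(q[:,0]<-30)&(q[:,0]>-70)&(q[:,2]>-15),"left finger")
show(k&(abs(q[:,0])<30)&(q[:,2]>40),"palm/bulb")
cv2.imwrite('pics/d.png',cv2.resize(im['pixels'][40:180,230:370,::-1],None,fx=4.2,fy=4.2))
E
```

```text
time_s: 5.6
eef_pos: [0.4852, -0.2806, 0.0266]
tool_rot: [-0.02, 0.707, 0.02, 0.707]
contact_force: [0.9, 0.2, 0.2]
grip_width: 0.085
left finger
 rel z 42 n 2 x -49.0 -46.0 y 10.0 10.0
 rel z 48 n 8 x -56.0 -46.0 y 3.0 10.0
 rel z 54 n 9 x -55.0 -45.0 y 4.0 12.0
 rel z 60 n 10 x -55.0 -44.0 y 1.0 12.0
 rel z 66 n 10 x -57.0 -44.0 y -0.0 10.0
 rel z 72 n 9 x -57.0 -44.0 y 3.0 11.0
 rel z 78 n 8 x -59.0 -46.0 y 4.0 14.0
 rel z 84 n 19 x -69.0 -43.0 y 2.0 13.0
 rel z 90 n 33 x -69.0 -37.0 y -10.0 13.0
 rel z 96 n 29 x -68.0 -32.0 y -12.0 16.0
 rel z 102 n 30 x -70.0 -30.0 y -17.0 18.0
 rel z 108 n 27 x -70.0 -31.0 y -15.0 17.0
 rel z 114 n 13 x -69.0 -31.0 y 6.0 20.0
 rel z 120 n 15 x -69.0 -30.0 y 2.0 15.0
 rel z 126 n 21 x -68.0 -31.0 y 1.0 13.0
 rel z 132 n 35 x -70.0 -31.0 y 2.0 12.0
 rel z 138 n 45 x -69.0 -31.0 y -16.0 14.0
 rel z 144 n 33 x -66.0 -30.0 y -15.0 12.0
palm/bulb
 rel z 36 n 3 x -8.0 7.0 y 6.0 9.0
 rel z 42 n 30 x -13.0 11.0 y -7.0 12.0
 rel z 48 n 10 x -8.0 7.0 y -4.0 7.0
 rel z 54 n 12 x -8.0 5.0 y -2.0 6.0
 rel z 60 n 16 x -8.0 7.0 y -7.0 5.0
 rel z 66 n 8 x -5.0 3.0 y -3.0 5.0
 rel z 96 n 2 x -10.0 29.0 y 10.0 18.0
 rel z 102 n 34 x -29.0 30.0 y 7.0 20.0
 rel z 108 n 40 x -29.0 30.0 y 9.0 20.0
 rel z 114 n 40 x -29.0 30.0 y 8.0 23.0
 rel z 120 n 47 x -30.0 28.0 y 9.0 24.0
 rel z 126 n 50 x -29.0 28.0 y 7.0 23.0
 rel z 132 n 63 x -29.0 29.0 y 8.0 25.0
 rel z 138 n 50 x -29.0 29.0 y 8.0 16.0
 rel z 144 n 15 x -28.0 29.0 y 9.0 15.0
```

View pics/d.png

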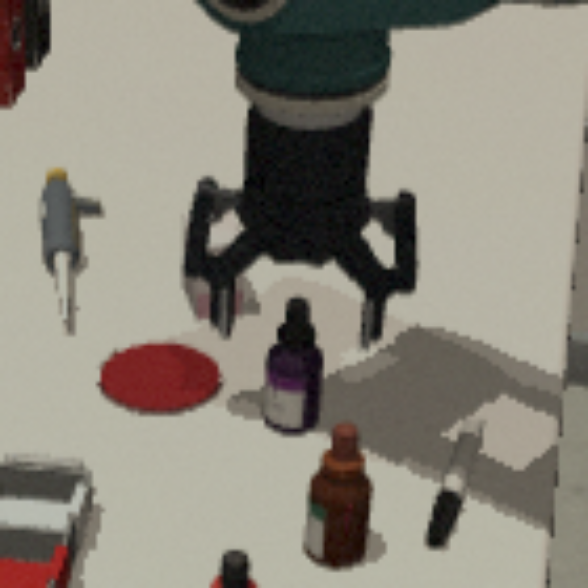

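The open fingertips sit about 44 mm above the reported TCP and the palm about 99 mm above, so the whole tool is roughly 26 mm higher than its reported height. The purple bottle still stands at (292,390). I'll go 24 mm lower, which leaves the palm about 6 mm above the bulb.

```bash
python3 -m crank '[{"tx":0.8,"ty":0,"tz":0,"twist":0},{"tx":1.6,"ty":0,"tz":0,"twist":0},{"tx":2.2,"ty":0,"tz":0,"twist":0},{"tx":2.4,"ty":0,"tz":0,"twist":0},{"tx":2.4,"ty":0,"tz":0,"twist":0}]' 1 30; python3 -m crank '[{"tx":0,"ty":0,"tz":0,"twist":0},{"tx":0,"ty":0,"tz":0,"twist":0},{"tx":0,"ty":0,"tz":0,"twist":0},{"tx":0,"ty":0,"tz":0,"twist":0},{"tx":0,"ty":0,"tz":0,"twist":0},{"tx":0,"ty":0,"tz":0,"twist":0},{"tx":0,"ty":0,"tz":0,"twist":0},{"tx":0,"ty":0,"tz":0,"twist":0}]' -1 30; python3 tip.py | head -16;  python3 d.py .485 -.281 .14
```

```text
time_s: 6.15
eef_pos: [0.485, -0.2806, 0.0021]
tool_rot: [-0.02, 0.707, 0.02, 0.707]
contact_force: [-0.0, -0.4, 0.3]
grip_width: 0.0855
time_s: 6.95
eef_pos: [0.4853, -0.2808, 0.0031]
tool_rot: [-0.02, 0.707, 0.02, 0.707]
contact_force: [-2.6, 0.1, 5.5]
grip_width: 0.0369
side z, x-lo, x-hi, n, (rel TCP, mm)
12 -18.2 14.9 y 1.8 18.0 19
18 -18.0 16.2 y 1.6 17.9 27
24 -17.8 15.8 y 3.4 19.0 21
30 -23.6 16.6 y 2.6 16.5 28
36 -31.1 28.3 y 4.3 16.6 33
42 -30.8 30.7 y 3.1 18.7 38
48 -31.7 31.4 y -6.0 18.7 49
54 -30.1 31.1 y -13.1 16.0 61
60 -32.5 28.9 y -4.6 14.5 36
66 -32.4 25.4 y -7.9 14.2 34
72 -39.9 37.7 y -10.5 16.3 47
78 -50.7 48.0 y -8.1 18.9 48
84 -52.8 50.7 y -11.5 19.1 85
90 -55.0 50.0 y -11.3 19.1 56
96 -54.9 53.3 y -13.1 20.8 40
tx,ty,tz cm [-13.69  -0.02  -0.03]
yaw 3.28 twist -0.046 tilt x [ 0. -0. -1.] t 7.05 pos [ 0.4853 -0.2808  0.0031] w 0.03630325694672374 F [-2.2  0.2  6. ]
```

```bash
python3 -m crank '[{"tx":-0.5,"ty":0,"tz":0,"twist":0},{"tx":-1.5,"ty":0,"tz":0,"twist":0},{"tx":-3,"ty":0,"tz":0,"twist":0},{"tx":-5,"ty":0,"tz":0,"twist":0},{"tx":-7,"ty":0,"tz":0,"twist":0},{"tx":-9,"ty":0,"tz":0,"twist":0},{"tx":-10.5,"ty":0,"tz":0,"twist":0},{"tx":-11.5,"ty":0,"tz":0,"twist":0},{"tx":-12,"ty":0,"tz":0,"twist":0},{"tx":-12,"ty":0,"tz":0,"twist":0}]' -1 40; python3 d.py .6136 .0633 .123; python3 look.py c | grep bottle_purple
```

```text
time_s: 8.05
eef_pos: [0.4853, -0.2807, 0.123]
tool_rot: [-0.02, 0.707, 0.02, 0.707]
contact_force: [-0.1, -1.1, -0.8]
grip_width: 0.0362
tx,ty,tz cm [ 0.   33.61 14.78]
yaw 3.28 twist -0.046 tilt x [ 0. -0. -1.] t 8.05 pos [ 0.4853 -0.2807  0.123 ] w 0.03616375776114529 F [-0.1 -1.1 -0.8]
bottle_purple 0.5 [149. 206.  14.   9.] 63 lo [0.484 0.297 0.015] hi [0.505 0.318 0.052] mid [0.494 0.308]
bottle_purple 0.87 [301.  89.  11.  38.] 379 lo [ 0.468 -0.281  0.123] hi [ 0.501 -0.263  0.208] mid [ 0.484 -0.272]
bottle_purple 0.5 [290. 258.   9.  21.] 260 lo [0.418 0.159 0.002] hi [0.442 0.177 0.052] mid [0.43  0.168]
```

View pics/c_side.png

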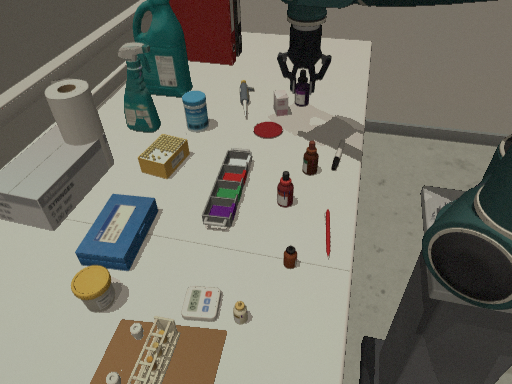

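The purple bottle hangs upright in the gripper at (302,93), and the other bottles are undisturbed.

```bash
python3 -m crank '[{"tx":0,"ty":1.5,"tz":0.7,"twist":0},{"tx":0,"ty":4.5,"tz":2,"twist":0},{"tx":0,"ty":8.5,"tz":3.7,"twist":0},{"tx":0,"ty":12.5,"tz":5.5,"twist":0},{"tx":0,"ty":16.5,"tz":7.3,"twist":0},{"tx":0,"ty":20.5,"tz":9,"twist":0},{"tx":0,"ty":24.5,"tz":10.8,"twist":0},{"tx":0,"ty":28.5,"tz":12.5,"twist":0},{"tx":0,"ty":31.5,"tz":13.9,"twist":0},{"tx":0,"ty":33,"tz":14.5,"twist":0}]'; python3 -m crank '[{"tx":0,"ty":0.5,"tz":0.25,"twist":0},{"tx":0,"ty":0.5,"tz":0.25,"twist":0},{"tx":0,"ty":0.5,"tz":0.25,"twist":0}]'; python3 d.py .6136 .0633 .012; python3 look.py d | grep -E "bottle_purple|mat_p"
```

```text
time_s: 10.15
eef_pos: [0.6114, 0.0604, 0.1225]
tool_rot: [-0.021, 0.707, 0.021, 0.707]
contact_force: [0.4, -0.6, -0.5]
grip_width: 0.0359
time_s: 10.45
eef_pos: [0.613, 0.0613, 0.1227]
tool_rot: [-0.02, 0.707, 0.02, 0.707]
contact_force: [0.2, 0.0, -1.4]
grip_width: 0.036
tx,ty,tz cm [11.07  0.2   0.07]
yaw 3.24 twist -0.052 tilt x [-0. -0. -1.] t 10.45 pos [0.613  0.0613 0.1227] w 0.03595432044389475 F [ 0.2  0.  -1.4]
mat_purple 0.58 [235. 173.   5.  12.] 67 lo [ 0.587  0.038 -0.   ] hi [0.629 0.054 0.033] mid [0.608 0.046]
bottle_purple 0.6 [215. 162.  20.  46.] 599 lo [0.595 0.055 0.121] hi [0.631 0.078 0.212] mid [0.613 0.067]
mat_purple 0.53 [224. 211.  23.  13.] 262 lo [0.58  0.036 0.004] hi [0.641 0.072 0.032] mid [0.61  0.054]
```

```bash
python3 -m crank '[{"tx":0.7,"ty":0.2,"tz":0.1,"twist":0},{"tx":2,"ty":0.2,"tz":0.1,"twist":0},{"tx":4,"ty":0.2,"tz":0.1,"twist":0},{"tx":6,"ty":0.2,"tz":0.1,"twist":0},{"tx":7.7,"ty":0.2,"tz":0.1,"twist":0},{"tx":9,"ty":0.2,"tz":0.1,"twist":0},{"tx":9.9,"ty":0.2,"tz":0.1,"twist":0},{"tx":10.4,"ty":0.2,"tz":0.1,"twist":0},{"tx":10.6,"ty":0.2,"tz":0.1,"twist":0},{"tx":10.6,"ty":0.2,"tz":0.1,"twist":0}]'; python3 -m crank '[{"tx":0.2,"ty":0,"tz":0,"twist":0},{"tx":0.4,"ty":0,"tz":0,"twist":0},{"tx":0.6,"ty":0,"tz":0,"twist":0},{"tx":0.6,"ty":0,"tz":0,"twist":0}]';  python3 d.py .6136 .0633 .012
```

```text
time_s: 12.55
eef_pos: [0.6144, 0.0643, 0.017]
tool_rot: [-0.02, 0.707, 0.02, 0.707]
contact_force: [-0.1, 0.5, -1.4]
grip_width: 0.0364
time_s: 12.95
eef_pos: [0.614, 0.0642, 0.0105]
tool_rot: [-0.02, 0.707, 0.02, 0.707]
contact_force: [0.3, 0.7, -0.9]
grip_width: 0.0365
tx,ty,tz cm [-0.15 -0.09 -0.05]
yaw 3.28 twist -0.046 tilt x [-0. -0. -1.] t 12.95 pos [0.614  0.0642 0.0105] w 0.03645449396039226 F [ 0.3  0.7 -0.9]
```

```bash
python3 -m crank '[{"tx":0.1,"ty":0,"tz":0,"twist":0},{"tx":0.2,"ty":0,"tz":0,"twist":0},{"tx":0.2,"ty":0,"tz":0,"twist":0}]';  python3 look.py e | grep bottle_p
```

```text
time_s: 13.25
eef_pos: [0.6144, 0.0643, 0.0102]
tool_rot: [-0.02, 0.707, 0.02, 0.707]
contact_force: [-8.0, -0.6, 14.3]
grip_width: 0.0363
bottle_purple 0.21 [255. 215.  12.  15.] 83 lo [ 0.457 -0.031  0.035] hi [ 0.489 -0.008  0.097] mid [ 0.473 -0.019]
bottle_purple 0.81 [218. 203.  19.  33.] 425 lo [0.597 0.061 0.015] hi [0.629 0.081 0.1  ] mid [0.613 0.071]
```

```bash
python3 -c "
import cv2;a=cv2.imread('pics/e_side.png')[110:260,170:320];cv2.imwrite('pics/e_c.png',cv2.resize(a,None,fx=4,fy=4))"
```

```text
(no output)
```

View pics/e_c.png

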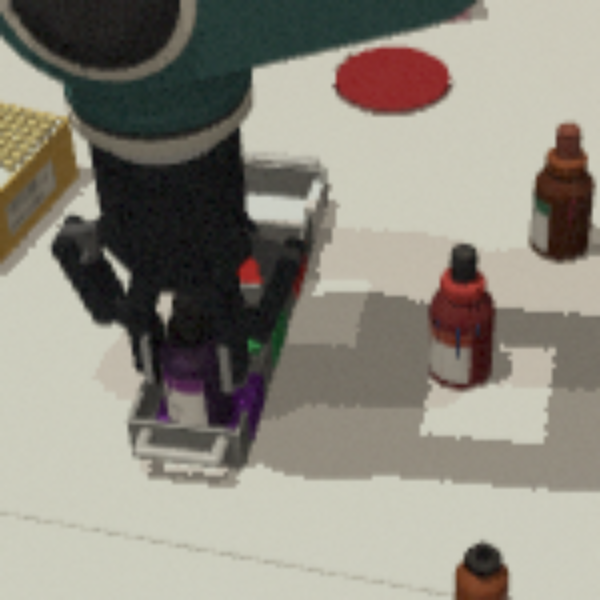

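The purple bottle stands upright in the purple bay at (190,390). The floor reaction of 14 N came at the expected height, so I'll release it.

```bash
python3 -m crank '[{"tx":-0.1,"ty":0,"tz":0,"twist":0},{"tx":-0.1,"ty":0,"tz":0,"twist":0},{"tx":-0.1,"ty":0,"tz":0,"twist":0},{"tx":-0.1,"ty":0,"tz":0,"twist":0},{"tx":-0.1,"ty":0,"tz":0,"twist":0},{"tx":-0.1,"ty":0,"tz":0,"twist":0}]' 1; python3 -m crank '[{"tx":-0.5,"ty":0,"tz":0,"twist":0},{"tx":-2,"ty":0,"tz":0,"twist":0},{"tx":-4,"ty":0,"tz":0,"twist":0},{"tx":-6,"ty":0,"tz":0,"twist":0},{"tx":-8,"ty":0,"tz":0,"twist":0},{"tx":-10,"ty":0,"tz":0,"twist":0},{"tx":-11,"ty":0,"tz":0,"twist":0},{"tx":-11,"ty":0,"tz":0,"twist":0}]'; python3 d.py .4347 -.1465 .12; python3 m.py|grep bottle_; python3 look.py f | grep -E "bottle_p"
```

```text
time_s: 14.95
eef_pos: [0.6142, 0.0643, 0.0096]
tool_rot: [-0.02, 0.707, 0.02, 0.707]
contact_force: [-1.0, -1.0, 0.0]
grip_width: 0.0855
time_s: 15.75
eef_pos: [0.6149, 0.0643, 0.122]
tool_rot: [-0.02, 0.706, 0.02, 0.708]
contact_force: [-0.1, -0.4, -0.7]
grip_width: 0.0852
tx,ty,tz cm [  0.14 -20.01 -19.2 ]
yaw 3.28 twist -0.046 tilt x [ 0.003  0.    -1.   ] t 15.75 pos [0.6149 0.0643 0.122 ] w 0.08520722710581939 F [-0.1 -0.4 -0.7]
bottle_purple top bulb [0.6146 0.0519] 3 top None 0 bodyfit None
bottle_purple side bulb [0.6138 0.0626] 96 top [0.6119 0.0655] 34 bodyfit [0.61468202 0.06081576]
bottle_purple 0.62 [218. 202.  21.  37.] 484 lo [0.596 0.055 0.016] hi [0.63 0.08 0.1 ] mid [0.613 0.068]Traceback (most recent call last):
  File "m.py", line 13, in <module>
    print(n,c,"bulb",np.round((b.min(0)+b.max(0))[:2]/2,4),len(b),"top",np.round(np.mean(t[:,:2],0),4) if len(t) else None,len(t),"bodyfit",f)
                               ~~~~~^^^
    return umr_minimum(a, axis, None, out, keepdims, initial, where)
ValueError: zero-size array to reduction operation minimum which has no identity
```

```bash
python3 -m crank '[{"tx":0,"ty":-1.5,"tz":-1.5,"twist":0},{"tx":0,"ty":-4.5,"tz":-4.3,"twist":0},{"tx":0,"ty":-7.5,"tz":-7.2,"twist":0},{"tx":0,"ty":-10.5,"tz":-10,"twist":0},{"tx":0,"ty":-13.5,"tz":-12.9,"twist":0},{"tx":0,"ty":-16.5,"tz":-15.8,"twist":0},{"tx":0,"ty":-18.5,"tz":-17.8,"twist":0},{"tx":0,"ty":-19.7,"tz":-18.9,"twist":0},{"tx":0,"ty":-20,"tz":-19.2,"twist":0},{"tx":0,"ty":-20,"tz":-19.2,"twist":0}]'; python3 -m crank '[{"tx":0,"ty":0,"tz":0,"twist":0},{"tx":0,"ty":0,"tz":0,"twist":0}]'; python3 d.py .4347 -.1465 .003
```

```text
time_s: 18.1
eef_pos: [0.4339, -0.1466, 0.1199]
tool_rot: [-0.02, 0.707, 0.02, 0.707]
contact_force: [0.8, 1.1, -0.2]
grip_width: 0.0852
time_s: 18.3
eef_pos: [0.4344, -0.1458, 0.1196]
tool_rot: [-0.021, 0.707, 0.021, 0.707]
contact_force: [0.4, 0.1, -0.3]
grip_width: 0.0857
tx,ty,tz cm [11.66 -0.07  0.03]
yaw 3.34 twist -0.039 tilt x [-0.  0. -1.] t 18.3 pos [ 0.4344 -0.1458  0.1196] w 0.08573829435049615 F [ 0.4  0.1 -0.3]
```

```bash
python3 -m crank '[{"tx":1.5,"ty":0,"tz":0,"twist":0},{"tx":3.5,"ty":0,"tz":0,"twist":0},{"tx":5.5,"ty":0,"tz":0,"twist":0},{"tx":7.5,"ty":0,"tz":0,"twist":0},{"tx":9,"ty":0,"tz":0,"twist":0},{"tx":10.3,"ty":0,"tz":0,"twist":0},{"tx":11.2,"ty":0,"tz":0,"twist":0},{"tx":11.7,"ty":0,"tz":0,"twist":0},{"tx":11.7,"ty":0,"tz":0,"twist":0}]'; python3 -m crank '[{"tx":0,"ty":0,"tz":0,"twist":0},{"tx":0,"ty":0,"tz":0,"twist":0},{"tx":0,"ty":0,"tz":0,"twist":0},{"tx":0,"ty":0,"tz":0,"twist":0},{"tx":0,"ty":0,"tz":0,"twist":0},{"tx":0,"ty":0,"tz":0,"twist":0},{"tx":0,"ty":0,"tz":0,"twist":0},{"tx":0,"ty":0,"tz":0,"twist":0}]' -1 40; python3 tip.py|head -9
```

```text
time_s: 19.2
eef_pos: [0.4338, -0.1463, 0.0023]
tool_rot: [-0.02, 0.707, 0.02, 0.707]
contact_force: [0.6, -0.1, -0.8]
grip_width: 0.0852
time_s: 20.0
eef_pos: [0.4343, -0.1466, 0.0034]
tool_rot: [-0.02, 0.707, 0.02, 0.707]
contact_force: [-1.8, -0.6, 5.7]
grip_width: 0.0363
side z, x-lo, x-hi, n, (rel TCP, mm)
12 -65.7 16.2 y -28.4 19.6 38
18 -18.8 17.0 y 0.1 19.1 31
24 -18.1 17.4 y 2.9 19.3 23
30 -23.4 17.4 y 3.9 20.4 27
36 -29.9 28.1 y 3.6 18.2 41
42 -30.4 30.8 y 4.7 18.3 48
48 -32.0 28.6 y -10.2 19.7 57
54 -31.4 28.8 y -9.4 16.4 70
```

Same grip as before. Lift, and work out the way to the green bay.

```bash
python3 -m crank '[{"tx":-0.5,"ty":0,"tz":0,"twist":0},{"tx":-1.5,"ty":0,"tz":0,"twist":0},{"tx":-3,"ty":0,"tz":0,"twist":0},{"tx":-5,"ty":0,"tz":0,"twist":0},{"tx":-7,"ty":0,"tz":0,"twist":0},{"tx":-9,"ty":0,"tz":0,"twist":0},{"tx":-10.5,"ty":0,"tz":0,"twist":0},{"tx":-11.5,"ty":0,"tz":0,"twist":0},{"tx":-12,"ty":0,"tz":0,"twist":0},{"tx":-12,"ty":0,"tz":0,"twist":0}]'; python3 d.py .6175 .0014 .123; python3 look.py g | grep bottle_g
```

```text
time_s: 21.1
eef_pos: [0.434, -0.1464, 0.123]
tool_rot: [-0.02, 0.707, 0.02, 0.707]
contact_force: [0.5, 0.7, -0.2]
grip_width: 0.0364
tx,ty,tz cm [1.000e-02 1.371e+01 1.916e+01]
yaw 3.28 twist -0.046 tilt x [ 0. -0. -1.] t 21.1 pos [ 0.434  -0.1464  0.123 ] w 0.03636115775714313 F [ 0.5  0.7 -0.2]
bottle_green 0.78 [316. 116.  18.  40.] 457 lo [ 0.417 -0.147  0.126] hi [ 0.449 -0.128  0.21 ] mid [ 0.433 -0.137]
```

```bash
python3 -m crank '[{"tx":0,"ty":0.7,"tz":1,"twist":0},{"tx":0,"ty":2.1,"tz":3,"twist":0},{"tx":0,"ty":4.2,"tz":6,"twist":0},{"tx":0,"ty":6.3,"tz":9,"twist":0},{"tx":0,"ty":8.4,"tz":12,"twist":0},{"tx":0,"ty":10.6,"tz":15,"twist":0},{"tx":0,"ty":12.4,"tz":17.4,"twist":0},{"tx":0,"ty":13.4,"tz":18.7,"twist":0},{"tx":0,"ty":13.7,"tz":19.2,"twist":0},{"tx":0,"ty":13.7,"tz":19.2,"twist":0}]'; python3 -m crank '[{"tx":0,"ty":0,"tz":0,"twist":0},{"tx":0,"ty":0,"tz":0,"twist":0}]'; python3 d.py .6175 .0014 .0095; python3 look.py h | grep bottle_g
```

```text
time_s: 23.2
eef_pos: [0.6178, 0.0015, 0.1224]
tool_rot: [-0.02, 0.707, 0.02, 0.707]
contact_force: [-1.0, 0.2, -1.6]
grip_width: 0.0359
time_s: 23.4
eef_pos: [0.6172, 0.0006, 0.123]
tool_rot: [-0.02, 0.707, 0.02, 0.707]
contact_force: [0.4, 1.0, -1.1]
grip_width: 0.0362
tx,ty,tz cm [11.35  0.08  0.03]
yaw 3.23 twist -0.052 tilt x [ 0. -0. -1.] t 23.4 pos [6.172e-01 6.000e-04 1.230e-01] w 0.036160130002885475 F [ 0.4  1.  -1.1]
bottle_green 0.81 [222. 144.  20.  38.] 528 lo [ 0.6   -0.002  0.123] hi [0.632 0.019 0.21 ] mid [0.616 0.009]
```

```bash
python3 -m crank '[{"tx":0.7,"ty":0,"tz":0,"twist":0},{"tx":2,"ty":0,"tz":0,"twist":0},{"tx":4,"ty":0,"tz":0,"twist":0},{"tx":6,"ty":0,"tz":0,"twist":0},{"tx":7.7,"ty":0,"tz":0,"twist":0},{"tx":9,"ty":0,"tz":0,"twist":0},{"tx":9.9,"ty":0,"tz":0,"twist":0},{"tx":10.4,"ty":0,"tz":0,"twist":0},{"tx":10.7,"ty":0,"tz":0,"twist":0},{"tx":10.7,"ty":0,"tz":0,"twist":0}]'; python3 -m crank '[{"tx":0.2,"ty":0,"tz":0,"twist":0},{"tx":0.4,"ty":0,"tz":0,"twist":0},{"tx":0.6,"ty":0,"tz":0,"twist":0},{"tx":0.7,"ty":0,"tz":0,"twist":0},{"tx":0.7,"ty":0,"tz":0,"twist":0}]'; python3 look.py i | grep -E "bottle_[gp]"
```

```text
time_s: 25.5
eef_pos: [0.6179, 0.0014, 0.0158]
tool_rot: [-0.02, 0.707, 0.02, 0.707]
contact_force: [-0.0, -0.6, -1.0]
grip_width: 0.0361
time_s: 26.0
eef_pos: [0.6182, 0.0013, 0.0103]
tool_rot: [-0.02, 0.706, 0.02, 0.707]
contact_force: [-7.1, -0.3, 14.7]
grip_width: 0.0361
bottle_purple 0.43 [233. 169.  11.  10.] 104 lo [0.563 0.045 0.003] hi [0.624 0.064 0.328] mid [0.593 0.055]
bottle_purple 0.87 [216. 198.  21.  37.] 498 lo [0.596 0.021 0.017] hi [0.632 0.08  0.101] mid [0.614 0.051]
bottle_green 0.81 [228. 182.  19.  30.] 288 lo [ 0.6   -0.002  0.018] hi [0.628 0.018 0.098] mid [0.614 0.008]
```

Contact came at the same height, and the green bottle is down. Release, then on to red.

```bash
python3 -m crank '[{"tx":-0.1,"ty":0,"tz":0,"twist":0},{"tx":-0.1,"ty":0,"tz":0,"twist":0},{"tx":-0.1,"ty":0,"tz":0,"twist":0},{"tx":-0.1,"ty":0,"tz":0,"twist":0},{"tx":-0.1,"ty":0,"tz":0,"twist":0},{"tx":-0.1,"ty":0,"tz":0,"twist":0}]' 1; python3 -m crank '[{"tx":-0.5,"ty":0,"tz":0,"twist":0},{"tx":-2,"ty":0,"tz":0,"twist":0},{"tx":-4,"ty":0,"tz":0,"twist":0},{"tx":-6,"ty":0,"tz":0,"twist":0},{"tx":-8,"ty":0,"tz":0,"twist":0},{"tx":-10,"ty":0,"tz":0,"twist":0},{"tx":-11,"ty":0,"tz":0,"twist":0},{"tx":-11,"ty":0,"tz":0,"twist":0}]'; python3 d.py .476 -.0145 .12; python3 look.py j | grep -E "bottle_"; python3 -c "
import cv2;a=cv2.imread('pics/j_side.png')[110:260,170:320];cv2.imwrite('pics/j_c.png',cv2.resize(a,None,fx=4,fy=4))"
```

```text
time_s: 27.7
eef_pos: [0.6177, 0.0014, 0.0096]
tool_rot: [-0.02, 0.707, 0.02, 0.707]
contact_force: [0.8, -0.3, -0.8]
grip_width: 0.0854
time_s: 28.5
eef_pos: [0.6185, 0.0013, 0.1219]
tool_rot: [-0.02, 0.706, 0.02, 0.708]
contact_force: [0.0, -1.2, -0.5]
grip_width: 0.0856
tx,ty,tz cm [  0.15  -0.76 -14.32]
yaw 3.28 twist -0.046 tilt x [ 0.003 -0.    -1.   ] t 28.5 pos [0.6185 0.0013 0.1219] w 0.08556643588971369 F [ 0.  -1.2 -0.5]
bottle_green 0.86 [226. 181.  17.  30.] 299 lo [ 0.601 -0.002  0.024] hi [0.628 0.018 0.101] mid [0.614 0.008]
bottle_red 0.61 [286. 189.  16.  39.] 493 lo [ 0.458 -0.057 -0.   ] hi [0.493 0.003 0.093] mid [ 0.475 -0.027]
```

View pics/j_c.png

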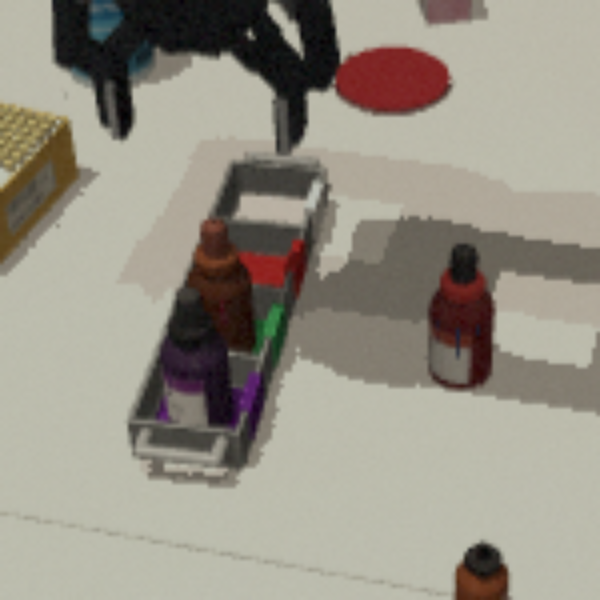

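The purple (190,370) and green (220,290) bottles both stand upright in their own bays. Next is red at (460,330).

```bash
python3 -m crank '[{"tx":0,"ty":-0.2,"tz":-1,"twist":0},{"tx":0,"ty":-0.4,"tz":-3,"twist":0},{"tx":0,"ty":-0.6,"tz":-6,"twist":0},{"tx":0,"ty":-0.8,"tz":-9,"twist":0},{"tx":0,"ty":-0.8,"tz":-11.5,"twist":0},{"tx":0,"ty":-0.8,"tz":-13.3,"twist":0},{"tx":0,"ty":-0.8,"tz":-14.3,"twist":0},{"tx":0,"ty":-0.8,"tz":-14.3,"twist":0},{"tx":0,"ty":-0.8,"tz":-14.3,"twist":0}]'; python3 d.py .476 -.0145 .003
```

```text
time_s: 30.5
eef_pos: [0.4758, -0.0148, 0.1199]
tool_rot: [-0.02, 0.707, 0.02, 0.707]
contact_force: [-0.6, -0.5, 1.1]
grip_width: 0.0854
tx,ty,tz cm [1.169e+01 3.000e-02 1.000e-02]
yaw 3.28 twist -0.047 tilt x [ 0.001 -0.    -1.   ] t 30.5 pos [ 0.4758 -0.0148  0.1199] w 0.08541578565846134 F [-0.6 -0.5  1.1]
```

```bash
python3 -m crank '[{"tx":1.5,"ty":0,"tz":0,"twist":0},{"tx":3.5,"ty":0,"tz":0,"twist":0},{"tx":5.5,"ty":0,"tz":0,"twist":0},{"tx":7.5,"ty":0,"tz":0,"twist":0},{"tx":9,"ty":0,"tz":0,"twist":0},{"tx":10.3,"ty":0,"tz":0,"twist":0},{"tx":11.2,"ty":0,"tz":0,"twist":0},{"tx":11.7,"ty":0,"tz":0,"twist":0},{"tx":11.7,"ty":0,"tz":0,"twist":0}]'; python3 -m crank '[{"tx":0,"ty":0,"tz":0,"twist":0},{"tx":0,"ty":0,"tz":0,"twist":0},{"tx":0,"ty":0,"tz":0,"twist":0},{"tx":0,"ty":0,"tz":0,"twist":0},{"tx":0,"ty":0,"tz":0,"twist":0},{"tx":0,"ty":0,"tz":0,"twist":0},{"tx":0,"ty":0,"tz":0,"twist":0},{"tx":0,"ty":0,"tz":0,"twist":0}]' -1 40; python3 tip.py|head -9
```

```text
time_s: 31.4
eef_pos: [0.4754, -0.0148, 0.0023]
tool_rot: [-0.02, 0.707, 0.02, 0.707]
contact_force: [-0.1, 0.3, 0.8]
grip_width: 0.0854
time_s: 32.2
eef_pos: [0.4758, -0.0148, 0.0034]
tool_rot: [-0.02, 0.706, 0.02, 0.707]
contact_force: [-2.1, 0.5, 5.7]
grip_width: 0.0364
side z, x-lo, x-hi, n, (rel TCP, mm)
12 -18.7 17.0 y -0.4 20.4 33
18 -18.2 16.4 y 1.1 19.2 28
24 -18.4 16.9 y 4.8 18.9 27
30 -24.8 18.5 y 1.2 18.9 34
36 -25.2 29.1 y 5.6 17.9 37
42 -32.3 31.1 y 4.6 19.4 55
48 -32.0 31.0 y -10.3 18.1 67
54 -31.6 30.9 y -8.8 17.8 90
```

```bash
python3 -m crank '[{"tx":-0.5,"ty":0,"tz":0,"twist":0},{"tx":-1.5,"ty":0,"tz":0,"twist":0},{"tx":-3,"ty":0,"tz":0,"twist":0},{"tx":-5,"ty":0,"tz":0,"twist":0},{"tx":-7,"ty":0,"tz":0,"twist":0},{"tx":-9,"ty":0,"tz":0,"twist":0},{"tx":-10.5,"ty":0,"tz":0,"twist":0},{"tx":-11.5,"ty":0,"tz":0,"twist":0},{"tx":-12,"ty":0,"tz":0,"twist":0},{"tx":-12,"ty":0,"tz":0,"twist":0}]'; python3 d.py .6215 -.0604 .123; python3 look.py k | grep bottle_r
```

```text
time_s: 33.3
eef_pos: [0.4756, -0.0148, 0.123]
tool_rot: [-0.02, 0.707, 0.02, 0.707]
contact_force: [0.9, 0.7, -1.0]
grip_width: 0.0361
tx,ty,tz cm [ 1.000e-02 -5.380e+00  1.431e+01]
yaw 3.28 twist -0.046 tilt x [ 0. -0. -1.] t 33.3 pos [ 0.4756 -0.0148  0.123 ] w 0.036091410644384585 F [ 0.9  0.7 -1. ]
bottle_red 0.8 [286. 148.  19.  43.] 592 lo [ 0.458 -0.02   0.12 ] hi [0.493 0.003 0.211] mid [ 0.476 -0.008]
```

```bash
python3 -m crank '[{"tx":0,"ty":-0.5,"tz":1,"twist":0},{"tx":0,"ty":-1.5,"tz":3,"twist":0},{"tx":0,"ty":-3,"tz":6,"twist":0},{"tx":0,"ty":-4.2,"tz":9,"twist":0},{"tx":0,"ty":-5,"tz":11.7,"twist":0},{"tx":0,"ty":-5.4,"tz":13.5,"twist":0},{"tx":0,"ty":-5.4,"tz":14.3,"twist":0},{"tx":0,"ty":-5.4,"tz":14.3,"twist":0},{"tx":0,"ty":-5.4,"tz":14.3,"twist":0}]'; python3 d.py .6215 -.0604 .0095; python3 look.py l | grep -E "bottle_r"
```

```text
time_s: 35.3
eef_pos: [0.6209, -0.0604, 0.1225]
tool_rot: [-0.02, 0.707, 0.02, 0.707]
contact_force: [-0.3, 0.0, -0.7]
grip_width: 0.0361
tx,ty,tz cm [11.3  -0.    0.07]
yaw 3.29 twist -0.045 tilt x [-0.  0. -1.] t 35.3 pos [ 0.6209 -0.0604  0.1225] w 0.036134049210954575 F [-0.3  0.  -0.7]
bottle_red 0.58 [227. 127.  16.  39.] 455 lo [ 0.604 -0.064  0.126] hi [ 0.633 -0.043  0.212] mid [ 0.619 -0.053]
```

```bash
python3 -m crank '[{"tx":0.7,"ty":0,"tz":0,"twist":0},{"tx":2,"ty":0,"tz":0,"twist":0},{"tx":4,"ty":0,"tz":0,"twist":0},{"tx":6,"ty":0,"tz":0,"twist":0},{"tx":7.7,"ty":0,"tz":0,"twist":0},{"tx":9,"ty":0,"tz":0,"twist":0},{"tx":9.9,"ty":0,"tz":0,"twist":0},{"tx":10.4,"ty":0,"tz":0,"twist":0},{"tx":10.7,"ty":0,"tz":0,"twist":0},{"tx":10.7,"ty":0,"tz":0,"twist":0}]'; python3 -m crank '[{"tx":0.2,"ty":0,"tz":0,"twist":0},{"tx":0.4,"ty":0,"tz":0,"twist":0},{"tx":0.6,"ty":0,"tz":0,"twist":0},{"tx":0.7,"ty":0,"tz":0,"twist":0},{"tx":0.7,"ty":0,"tz":0,"twist":0}]'
```

```text
time_s: 37.4
eef_pos: [0.6214, -0.0606, 0.0158]
tool_rot: [-0.02, 0.707, 0.02, 0.707]
contact_force: [0.3, 0.5, 0.7]
grip_width: 0.0366
time_s: 37.9
eef_pos: [0.6217, -0.0606, 0.0104]
tool_rot: [-0.02, 0.707, 0.02, 0.707]
contact_force: [-7.2, 0.7, 15.8]
grip_width: 0.0365
```

Same contact height again, so the red bottle is down. Release, rise, and back away toward the robot to clear the cameras.

```bash
python3 -m crank '[{"tx":-0.1,"ty":0,"tz":0,"twist":0},{"tx":-0.1,"ty":0,"tz":0,"twist":0},{"tx":-0.1,"ty":0,"tz":0,"twist":0},{"tx":-0.1,"ty":0,"tz":0,"twist":0},{"tx":-0.1,"ty":0,"tz":0,"twist":0},{"tx":-0.1,"ty":0,"tz":0,"twist":0}]' 1; python3 -m crank '[{"tx":-0.5,"ty":0,"tz":0,"twist":0},{"tx":-2,"ty":0,"tz":0,"twist":0},{"tx":-4,"ty":0,"tz":0,"twist":0},{"tx":-6,"ty":0,"tz":0,"twist":0},{"tx":-8,"ty":0,"tz":0,"twist":0},{"tx":-10,"ty":0,"tz":0,"twist":0},{"tx":-12,"ty":0,"tz":0,"twist":0},{"tx":-14,"ty":0,"tz":0,"twist":0},{"tx":-14,"ty":0,"tz":0,"twist":0}]'; python3 -m crank '[{"tx":0,"ty":-3,"tz":-1,"twist":0},{"tx":0,"ty":-7,"tz":-3,"twist":0},{"tx":0,"ty":-11,"tz":-5,"twist":0},{"tx":0,"ty":-15,"tz":-7,"twist":0},{"tx":0,"ty":-19,"tz":-9,"twist":0},{"tx":0,"ty":-22,"tz":-11,"twist":0},{"tx":0,"ty":-25,"tz":-13,"twist":0},{"tx":0,"ty":-28,"tz":-14,"twist":0},{"tx":0,"ty":-28,"tz":-14,"twist":0},{"tx":0,"ty":-28,"tz":-14,"twist":0}]'; python3 look.py z|grep bottle; sed -i 's/        b=P/        P=P[P[:,2]<.12]\n        b=P/; s/^        t=P/        if not len(b): continue\n        t=P/' m.py; python3 m.py | grep bottle; python3 -c "
import cv2;a=cv2.imread('pics/z_side.png')[110:335,170:370];b=cv2.imread('pics/z_top.png')[130:250,130:360]
cv2.imwrite('pics/z_c.png',cv2.resize(a,None,fx=2.6,fy=2.6))
cv2.imwrite('pics/z_t.png',cv2.resize(b,None,fx=3,fy=3))"
```

```text
time_s: 38.5
eef_pos: [0.6213, -0.0605, 0.0096]
tool_rot: [-0.02, 0.707, 0.02, 0.707]
contact_force: [-0.5, 0.2, -0.3]
grip_width: 0.0852
time_s: 39.4
eef_pos: [0.6225, -0.0607, 0.1542]
tool_rot: [-0.021, 0.705, 0.02, 0.709]
contact_force: [-0.1, 0.4, 0.4]
grip_width: 0.0854
time_s: 40.4
eef_pos: [0.4972, -0.3484, 0.1496]
tool_rot: [-0.02, 0.707, 0.02, 0.707]
contact_force: [1.0, 0.4, 0.8]
grip_width: 0.0853
bottle_purple 0.49 [229. 170.  12.  16.] 148 lo [0.596 0.047 0.018] hi [0.627 0.08  0.103] mid [0.611 0.063]
bottle_green 0.52 [248. 170.  10.  17.] 128 lo [ 0.6   -0.012  0.02 ] hi [0.627 0.019 0.104] mid [0.614 0.004]
bottle_green 0.37 [250. 172.  21.  16.] 139 lo [ 0.584 -0.025  0.002] hi [0.633 0.026 0.036] mid [0.609 0.   ]
bottle_red 0.47 [268. 169.  16.  18.] 146 lo [ 0.603 -0.076  0.02 ] hi [ 0.637 -0.042  0.104] mid [ 0.62  -0.059]
oil_bottle 0.51 [195. 227.   9.   7.] 60 lo [0.42  0.152 0.032] hi [0.442 0.176 0.056] mid [0.431 0.164]
oil_bottle 0.29 [250. 173.  16.  12.] 58 lo [ 0.584 -0.022  0.002] hi [0.616 0.022 0.036] mid [0.6 0. ]
cream_bottle 0.62 [150. 208.  13. 
[... 603 characters left out ...]
052] mid [0.43  0.168]
cream_bottle 0.55 [242. 310.  16.  26.] 258 lo [0.484 0.302 0.004] hi [0.504 0.319 0.052] mid [0.494 0.31 ]
bottle_purple top bulb [0.6144 0.0625] 52 top [0.6128 0.0634] 22 bodyfit [0.61471669 0.06359312]
bottle_purple side bulb [0.6131 0.0645] 90 top [0.6122 0.0652] 32 bodyfit [0.61439589 0.06089627]
bottle_green top bulb [0.6173 0.0022] 46 top [0.6175 0.0025] 23 bodyfit [0.61929986 0.00210959]
bottle_green side bulb [0.6176 0.024 ] 97 top [0.6168 0.0055] 38 bodyfit [ 0.61881515 -0.00095554]
bottle_red top bulb [ 0.6199 -0.0611] 44 top [ 0.621  -0.0591] 21 bodyfit None
bottle_red side bulb [ 0.6205 -0.035 ] 89 top [ 0.6191 -0.0494] 33 bodyfit [ 0.62148087 -0.06309677]
```

View pics/z_c.png

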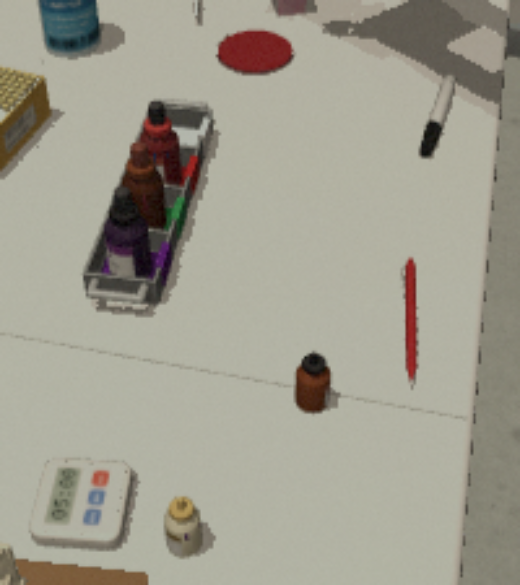

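View pics/z_t.png

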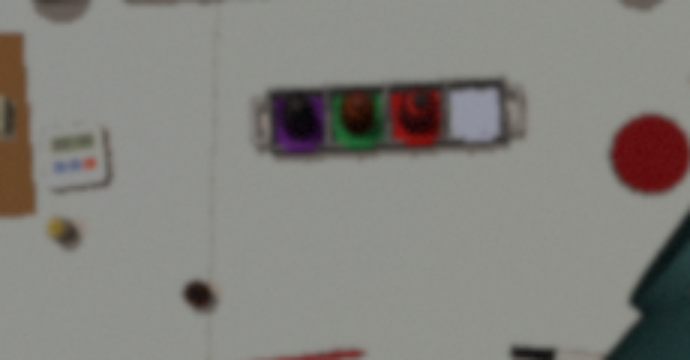

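The side view shows purple (127,235), green (145,185) and red (160,145) standing upright in their bays. The small bottles at (312,382) and (183,525) are untouched. The top view shows each tall bottle centred over its own mat colour: (297,117), (357,113), (415,112).

```bash
python3 -m crank '[{"tx":0,"ty":0,"tz":0,"twist":0},{"tx":0,"ty":0,"tz":0,"twist":0},{"tx":0,"ty":0,"tz":0,"twist":0}]'; python3 -c "
from cell import manip;print(manip.sign_off())"
```

```text
time_s: 42.2
eef_pos: [0.4976, -0.3481, 0.1497]
tool_rot: [-0.02, 0.707, 0.02, 0.707]
contact_force: [1.2, 0.3, -0.5]
grip_width: 0.0856
the job is handed in; nothing more can be done
None
```

I put the purple, green and red bottles upright into their matching bays and handed the job in at about 42 s of the 88 s allowed; `sign_off` gave no verdict. Each bottle was lowered until the bay floor pushed back (about 15 N) and only then released.

**Final checks:** By the top view, all three bottles stand within about 3 mm of their bay centres. Both small bottles are within about 2 mm of where they started, and the arm is clear of everything.

**What went wrong or disagreed:**
- **Fingertip height:** The fingertips sat about 26 mm higher than the reported position implied. The first grip on the purple bottle therefore closed on its sloping shoulder, at 28 mm instead of 38 mm. I opened, went 24 mm lower and gripped again, and used that height for the other two.
- **Refused moves:** Two move commands were refused because rows were missing keys. The arm did not move.
- **Side-camera bulb readings:** In the final side view, the bulb centres of green and red read 22–26 mm off in y, most likely because neighbouring bottles got into the cut-outs. The body fits and the top view agreed with the correct placement.

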